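# Tap the sample tubes home in the registration rack

### The arm

A 6-joint arm with a two-finger parallel gripper is mounted at the origin on the work surface. World frame = base frame: x ahead of the robot, y to its left, z up, the work surface at z = 0. Lengths are in mm, angles in rad, forces in N, time in s.
With the tool pointing down it reaches from about 400 to 825 mm from the base axis. Payload 7 kg.
Tool frame: the origin (TCP) lies at the very end of the fingers, on their centre line; the grasp point (between the pads) lies 19 mm behind it; z points along the fingers, y is the line along which they close (so a half turn about z gives the same grasp; the last joint's range is limited). The gripper opens to 88 mm and grips with 3 to 60 N. Pads are 19 mm wide; open, the fingers measure 130 mm over their backs; the gripper's body (78 mm by 193 mm) begins 47 mm behind the grasp point.
Start: joints at [-1.016, 0.359, 0.012, 0, -1.224, -0.288], TCP at [177.935, -651.102, 226.561] pointing down, gripper open.
Joint ranges: [-3.07, 3.07], [-1.43, 2.12], [-1.02, 1.25], [-3.03, 1.67], [-3.05, -0], [-3.03, 3.03]. Speed limits (rad/s): [2.39, 2.39, 3.01, 3.14, 3.14, 3.14].

### API

Orientations are given as a unit quaternion [x, y, z, w].
In Python, from plant import bot gives the robot as it stands. Calls block until the motion is done:
- bot.move_ptp(position, orientation): joint-space move of the TCP to a pose.
- bot.line_to(position, velocity=150, ori=None): straight line of the TCP; ori=None keeps the orientation; velocity is the mean speed in mm/s.
- bot.move_joints(angles): joint-space move.
- bot.move_gripper(opening, force=None): finger opening in mm; force is the grip in N (None keeps the last); returns when the fingers have stopped.
- bot.pause(seconds).
- bot.solve_ik(position, orientation): joint angles nearest the present ones, or None.
- bot.read_state(): the state.
- bot.camera(name): name is "scene" or "top" or "wrist"; returns the picture (420x560x3 uint8, red, green, blue); there is no depth.
- bot.get_calibration(name): a dict with "fx", "fy", "cx", "cy" (pixels), "view" (4x4, takes a point from world to camera coordinates); the wrist camera has in their place "T_tool_cam" (4x4, takes a point from camera to tool coordinates, whose origin is the TCP and whose axes are the flange's). Camera axes: x right, y up, looking along -z (the intrinsics and any distortion apply to the point x, -y, -z); pixel columns grow to the right and rows downward; lengths in mm; the calibration is good to about 2 mm. A picture is of the moment at which its call begins: read the wrist's pose just before it. get_calibration takes no time and is no camera call.
A pose or a line that the arm cannot do raises bot.Unreachable and nothing moves.
- bot.close_job(): hands the job in; it is judged then, once.
The state is a dict: "t": time; "joint_pos": joint angles; "qvel": joint speeds; "tau": joint torques, N m; "tcp_pos": TCP position; "eef_rot": TCP orientation; "contact_force": force on the tool from outside, world axes, zero at the start; "moment": the same for the moment, N m; "width": finger opening in mm; "finger_force": force on a finger pad.
Only numpy, scipy, OpenCV 4.12 (cv2) and the standard library are available. Lean on these libraries where they do the work, as an engineer would, in place of code of your own. Each camera call takes 0.05 s, during which the arm holds its last target. There are 200 camera calls.

### The job

Three of the sample tubes in the blue rack still stand proud, and the reader under the rack registers each tube as it bottoms out. With the closed fingertips, tap them straight down one at a time until each collar rests on the rack: first the tube with the wide flat cap, then the one with the ball-shaped cap, last the one with the tall slim cap. Press gently, do not take hold of or pull up any tube, leave the two tubes that are already home, the bottle and the mouse alone, and finish clear of everything.

Things in the scene. Friction and masses are not known exactly. Their poses are not given: they have to be found in the camera images.
- rack: fixed registration rack: ivory reader base 140 x 205 x 30 mm under a light-blue open rack, top plate 125 x 190 mm, its face 85 mm above the bench. Origin: centre of the underside; x across its 2 rows, y along its 3 columns, z up. Six wells at x = +-31, y = -62, 0, 62 mm, one empty; which tube is in which well varies
- wide_top (a point): top centre of the wide flat cap: a disc 42 mm in diameter, 12 mm thick, on a tube with a collar 23 mm in diameter. The caps sit on springy black rubber necks 9 mm high. This point is 25 mm above the underside of the collar, so it is 110 mm above the bench when the tube is home and higher when it stands proud. z up
- ball_top (a point): topmost point of the ball-shaped cap: a ball 32 mm in diameter. 45 mm above the underside of the collar, so 130 mm above the bench when home. z up
- slim_top (a point): top centre of the tall slim cap: an upright cylinder 17 mm in diameter, 36 mm tall. 49 mm above the underside of the collar, so 134 mm above the bench when home. z up
- wide (a joint): how far the wide-capped tube stands proud (m): 0 when home (collar on the rack, a firm stop), 0.014 to 0.024 at the start, up to 0.050 if pulled. It slides straight up and down only, stays where it is left, and takes about 3 N to move slowly. While pressed, the cap sinks on its neck by about 1 mm for each 3 N (8 mm at most), and springs back when let go
- ball (a joint): the same for the ball-capped tube
- slim (a joint): the same for the slim-capped tube
- seated_a: a tube that is already home, with a plain low cap 20 mm in diameter whose top is 99 mm above the bench. Fixed. Origin: centre of the underside of its collar, on the rack's top face
- seated_b: a second tube already home, just like seated_a
- bottle: bystander: loose upright clear bottle, 54 mm in diameter, 125 mm high, white cap, standing beside one end of the rack. Origin: centre of its underside
- mouse: bystander: loose black computer mouse, 100 x 58 mm, 34 mm high, lying beside the other end of the rack. Origin: centre of its underside

How it is judged (in metres and radians):
On the way, in this order (a step that is already met when the one before it is completed fails the run):
1. the wide-capped tube is home while the other two still stand proud (value of joint wide below 0.003 m and value of joint each of ball, slim above 0.009 m), for 0.2 s.
2. then the ball-capped tube is home too while the slim-capped one still stands proud (value of joint each of wide, ball below 0.003 m and value of joint slim above 0.009 m), for 0.2 s.
3. last, the slim-capped tube is home as well (value of joint each of wide, ball, slim below 0.003 m), for 0.2 s.
At the end, for the whole second after the job is handed in: all three tubes are home (each collar within 3 mm of the rack's top face), pressed in the order wide, ball, slim; bottle and mouse within 15 mm of where they stood, the bottle upright (all of step 3 and distance of each of bottle, mouse from where it was at the start of the episode below 0.015 m and angle between bottle's own z axis and vertical below 0.15 rad); the robot touches nothing.
It fails at once if a tube is pulled up (stands more than 30 mm proud) (value of joint any of wide, ball, slim above 0.03 m).
It fails at once if a cap is taken between the fingers instead of being tapped on top ((horizontal distance between the grasp point and wide_top below 0.02 m and z of the grasp point in the frame of wide_top below 0.005 m) or (horizontal distance between the grasp point and ball_top below 0.02 m and z of the grasp point in the frame of ball_top below 0.005 m) or (horizontal distance between the grasp point and slim_top below 0.02 m and z of the grasp point in the frame of slim_top below 0.005 m)).
It fails at once if a tube is pressed hard (over 30 N) (contact force between any of the arm, the fingers and wide above 30 N or contact force between any of the arm, the fingers and ball above 30 N or contact force between any of the arm, the fingers and slim above 30 N).
It fails at once if a tube that is already home is pushed (over 3 N) (contact force between any of the fingers, the arm and seated_a above 3 N or contact force between any of the fingers, the arm and seated_b above 3 N).
It fails at once if the bottle or the mouse is moved by more than 15 mm, or the bottle tipped (distance of any of bottle, mouse from where it was at the start of the episode above 0.015 m or angle between bottle's own z axis and vertical above 0.3 rad).
It also fails if it takes over 42 s, if anything falls off the work surface, if the arm or the gripper's body presses on something with over 40 N, if the wrist force passes 120 N, or if a joint passes its speed limit or range.

## Working session

There is one attempt and no reset: what is moved stays moved. The work goes in short steps, each a Python script; the robot and the scene stay as the last script left them, time stands still between calls to the robot, and variables do not carry over. Pictures are saved under pics/ and viewed, at most 10 in all, crops included, and the job is handed in when it is done.

```bash
mkdir -p pics; ls
python3 - <<'E'
from plant import bot
import cv2,numpy as np
for n in ["scene","top"]:
    cv2.imwrite(f"pics/{n}0.png",cv2.cvtColor(bot.camera(n),cv2.COLOR_RGB2BGR)); print(n,bot.get_calibration(n))
print(bot.get_calibration("wrist")); print(bot.read_state())
E
```

```text
pics
scene {'fx': 410.9970286764009, 'fy': 410.9970286764009, 'cx': 281.8769810243315, 'cy': 204.97457178603096, 'view': array([[ 5.44151923e-01,  8.38978364e-01,  3.74029861e-03,
        -3.35104738e+02],
       [-4.72825485e-01,  3.02980477e-01,  8.27429085e-01,
         1.73220862e+02],
       [ 6.93061863e-01, -4.52015636e-01,  5.61557761e-01,
        -1.12636162e+03],
       [ 0.00000000e+00,  0.00000000e+00,  0.00000000e+00,
         1.00000000e+00]])}
top {'fx': 472.9110796457883, 'fy': 472.9110796457883, 'cx': 286.37971987483024, 'cy': 205.21152635760524, 'view': array([[ 2.28060132e-02, -9.98897392e-01,  4.10351865e-02,
         1.47151146e+01],
       [ 9.85126428e-01,  2.94460897e-02,  1.69289247e-01,
        -5.60791711e+02],
       [-1.70310913e-01,  3.65640339e-02,  9.84711767e-01,
        -8.56814620e+02],
       [ 0.00000000e+00,  0.00000000e+00,  0.00000000e+00,
         1.00000000e+00]])}
{'fx': 314.56650660406075, 'fy': 314.56650660406075, 'cx': 279.3811135250256, 'cy': 210.00864465613185, 'T_tool_cam': array([[-2.74422253e-04,  9.55269492e-01,  2.95736577e-01,
   
[... 270 characters left out ...]
0e+00]])}
{'t': 0.1, 'joint_pos': array([-1.01588491e+00,  3.59323600e-01,  1.11565466e-02, -2.77891606e-04,
       -1.22411306e+00, -2.88066122e-01]), 'qvel': array([ 0.0004657 , -0.00223436,  0.00154114, -0.00120986,  0.00102711,
       -0.00091494]), 'tau': array([-1.42232984e-03, -5.84163952e+01,  2.93753654e+01,  7.01563954e+00,
        1.02106258e-02, -5.25510745e-05]), 'tcp_pos': array([ 177.81707869, -650.70623634,  225.71915454]), 'eef_rot': array([-1.32980219e-01,  9.91118406e-01,  7.30411663e-04, -1.84312279e-04]), 'contact_force': array([-0.51876419,  0.31305012, -0.12981903]), 'moment': array([0.01069019, 0.03677166, 0.03973172]), 'finger_force': 0.0, 'width': 87.24331337271806}
```

View pics/scene0.png

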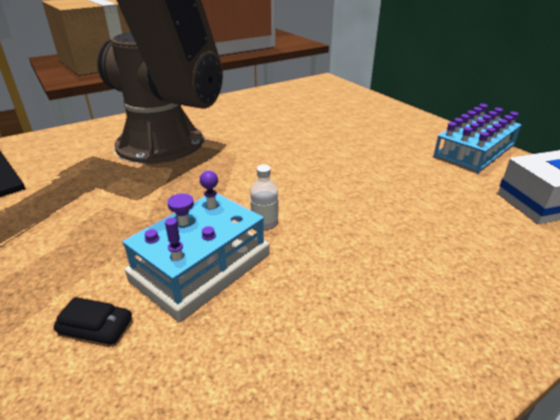

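View pics/top0.png

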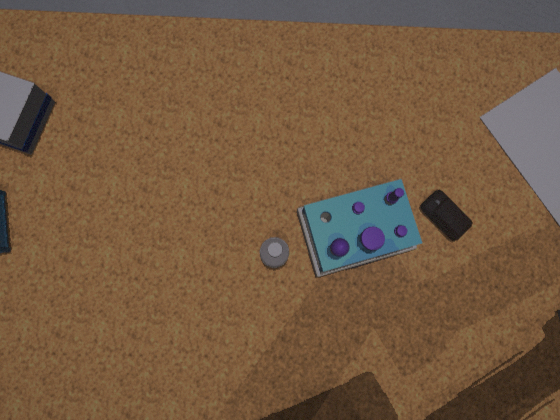

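The scene view shows the wide cap at (180,203), the ball at (209,180), the slim cap at (173,232), the bottle at (264,195) and the mouse at (93,320). In the top view the wide cap is at (373,239), the ball at (340,247), the slim cap at (397,194), the seated tubes at (358,208) and (401,231), and the empty well at (325,217).

```bash
cat > h.py <<'E'
from plant import bot
import cv2,numpy as np
def ray(n,uv):
    c=bot.get_calibration(n); V=c["view"]; R=V[:3,:3]
    d=R.T@np.array([(uv[0]-c["cx"])/c["fx"],-(uv[1]-c["cy"])/c["fy"],-1])
    return -R.T@V[:3,3],d/np.linalg.norm(d)
def onz(n,uv,z):
    o,d=ray(n,uv); return o+d*(z-o[2])/d[2]
def tri(a,b):
    (o,d),(p,e)=ray("top",a),ray("scene",b)
    s=np.linalg.lstsq(np.c_[d,-e],p-o,rcond=None)[0]
    A,B=o+d*s[0],p+e*s[1]; return (A+B)/2,np.linalg.norm(A-B)
def purple(im):
    h=cv2.cvtColor(im,cv2.COLOR_RGB2HSV); return cv2.inRange(h,(125,90,40),(150,255,255))
E
python3 - <<'E'
from h import *
np.set_printoptions(precision=1,suppress=True)
for n in ["top","scene"]:
    im=cv2.imread(f"pics/{n}0.png")[:,:,::-1].copy()
    k,l,s,c=cv2.connectedComponentsWithStats(purple(im))
    for i in range(1,k):
        if s[i,4]>15: print(n,s[i],c[i])
    if n=="top":
        h=cv2.cvtColor(im,cv2.COLOR_RGB2HSV); m=cv2.inRange(h,(85,90,60),(110,255,255)); m[:, :290]=0
        m=cv2.morphologyEx(m,cv2.MORPH_CLOSE,np.ones((15,15)))
        cs=max(cv2.findContours(m,0,2)[0],key=cv2.contourArea)
        P=np.array([onz(n,p[0],85)[:2] for p in cs],np.float32)
        r=cv2.minAreaRect(P); print("rack",r)
for nm,a,b in [("wide",(373,239),(180,203)),("ball",(340,247),(209,180)),("sA",(358,208),(208,233)),("sB",(401,231),(152,237))]: print(nm,*tri(a,b))
E
```

```text
top [386 188  18  16 119] [394.9 194.8]
top [352 202  12  12 109] [357.8 207.4]
top [361 227  24  23 434] [372.2 238. ]
top [395 226  12  11 104] [400.5 230.7]
top [331 239  18  17 242] [339.4 246.9]
rack ((522.3773803710938, -108.52899932861328), (124.15503692626953, 191.58514404296875), 17.08877944946289)
scene [448 103  40  28 332] [467.  116.2]
scene [464 107  39  29 304] [483.  120.4]
scene [480 111  39  30 321] [499. 125.]
scene [200 171  17  19 245] [208.3 179.4]
scene [205 191  11   6  41] [210.  193.9]
scene [167 194  26  22 419] [180.2 203.3]
scene [166 218  16  34 322] [172.9 234.2]
scene [203 227  12  13 126] [208.1 232.8]
scene [145 230  14  13 132] [151.1 235.8]
wide [ 492.9 -119.1  119.9] 3.559967789193938
ball [476.2 -58.8 135.3] 3.5466462229461637
sA [552.2 -99.4  89.1] 2.167229307088742
sB [ 512.3 -177.5   88.1] 4.170826445851108
```

Rack size comes out at 124 x 192 mm, as given. Its wells agree with the triangulated wide and ball caps to about 2 mm, which gives slim at about (570,-159). Next I close the gripper and go above the wide cap to check.

```bash
cat >> h.py <<'E'
from scipy.spatial.transform import Rotation as Ro
a=np.deg2rad(17.09); ex=np.array([np.cos(a),np.sin(a)]); ey=np.array([-ex[1],ex[0]]); C=np.array([522.4,-108.5])
Q=Ro.from_matrix(np.c_[[-ex[0],-ex[1],0],[ey[0],ey[1],0],[0,0,-1]]).as_quat()
W={"wide":C-31*ex,"ball":C-31*ex+62*ey,"slim":C+31*ex-62*ey}; H={"wide":110,"ball":130,"slim":134}
E
python3 - <<'E'
from h import *
np.set_printoptions(precision=2,suppress=True)
Z={k:bot.solve_ik([*W[k],200],Q) for k in W}; print(W,Z)
bot.move_gripper(0,10)
bot.move_ptp([*W["wide"],200],Q); bot.pause(.3)
s=bot.read_state(); print(s["t"],s["tcp_pos"],s["eef_rot"],Q,s["contact_force"],s["width"])
im=bot.camera("wrist"); cv2.imwrite("pics/w1.png",im[:,:,::-1])
cv2.imwrite("pics/s1.png",cv2.resize(bot.camera("scene")[120:330,60:340,::-1],None,fx=2.5,fy=2.5,interpolation=cv2.INTER_CUBIC))
T=bot.get_calibration("wrist"); M=T["T_tool_cam"]
for k in W:
    for h in (0,20):
        p=np.array([*W[k],H[k]+h]); t=Ro.from_quat(s["eef_rot"]).inv().apply(p-s["tcp_pos"])
        c=M[:3,:3].T@(t-M[:3,3]); print(k,h,T["cx"]+T["fx"]*c[0]/-c[2],T["cy"]-T["fy"]*c[1]/-c[2])
E
```

```text
{'wide': array([ 492.77, -117.61]), 'ball': array([474.55, -58.35]), 'slim': array([ 570.25, -158.65])} {'wide': array([ 0.15,  0.1 , -0.39,  0.  , -1.08, -1.43]), 'ball': array([ 0.29,  0.05, -0.45,  0.  , -1.07, -1.56]), 'slim': array([ 0.06,  0.24, -0.22,  0.  , -1.11, -1.33])}
4.0417 [ 492.71 -117.96  199.93] [-0.15  0.99  0.   -0.  ] [-0.15  0.99  0.    0.  ] [-0.69  0.22  0.54] 0.6803473793200178
wide 0 280.83385658388755 213.73215117959595
wide 20 280.92471024368564 221.7738967505376
ball 0 362.18196538529565 221.72553473246472
ball 20 369.3163801652538 231.15681248164577
slim 0 204.32352615113928 295.7697332969909
slim 20 198.21045740190215 310.62003099268327
```

View pics/w1.png

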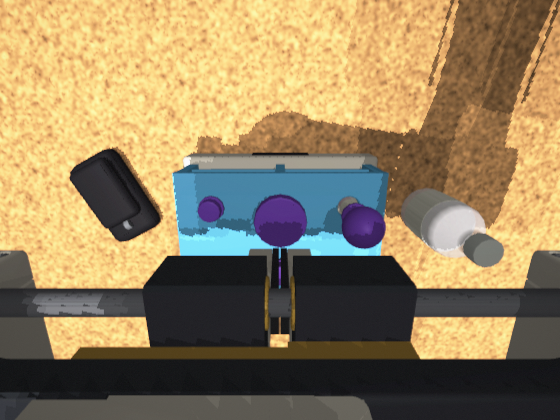

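View pics/s1.png

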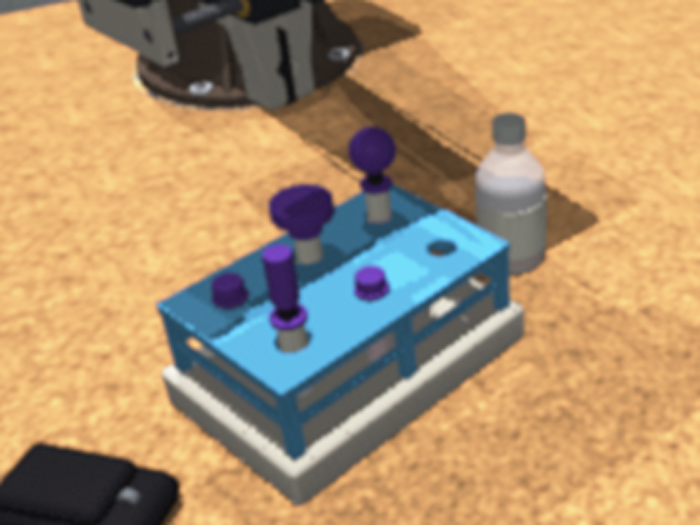

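The wrist view puts the wide cap at (280,220) against a predicted (281,222). The ball is at (364,227), also as expected, so I press the wide cap.

```bash
cat >> h.py <<'E'
np.set_printoptions(precision=1,suppress=True)
def tap(k):
    p=W[k]; h=H[k]; f=[]
    bot.line_to([*p,h+32],120); f0=bot.read_state()["contact_force"][2]
    for z in (h+8,h+2,h-1,h-2.5,h-3.5):
        bot.line_to([*p,z],25); s=bot.read_state(); F=s["contact_force"][2]-f0
        print(k,z,s["tcp_pos"],round(F,1))
        if F>11: break
    bot.pause(.3); print(bot.read_state()["contact_force"]-[0,0,f0])
    bot.line_to([*p,h+15],60); bot.line_to([*p,200],150)
    print("t",bot.read_state()["t"])
E
python3 - <<'E'
from h import *
tap("wide")
cv2.imwrite("pics/s2.png",cv2.resize(bot.camera("scene")[120:330,60:340,::-1],None,fx=2.5,fy=2.5,interpolation=cv2.INTER_CUBIC))
E
```

```text
wide 118 [ 492.8 -117.6  118. ] 2.3
wide 112 [ 492.8 -117.6  111.8] 1.1
wide 109 [ 492.9 -117.6  109. ] 3.2
wide 107.5 [ 492.9 -117.6  107.9] 6.9
wide 106.5 [ 492.9 -117.7  107.1] 8.7
[-2.3  1.1  8.5]
t 8.45
```

View pics/s2.png

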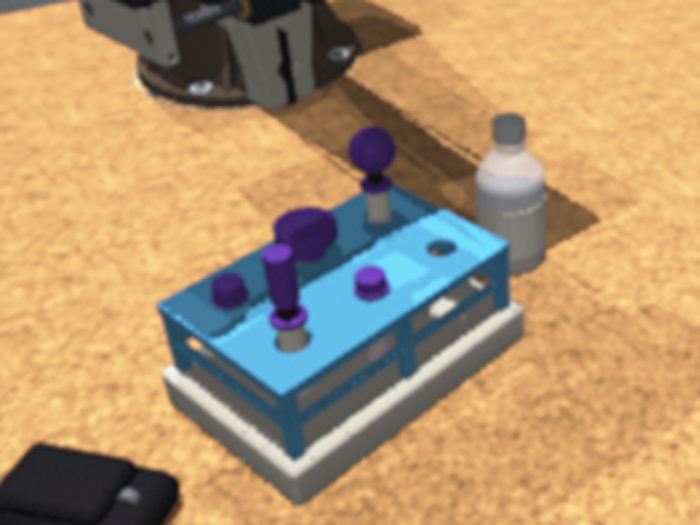

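The picture shows the wide cap down at crop (305,233), with 8.5 N at the stop. The ball and slim caps are still proud. The ball comes next.

Run:
```python
from h import *
bot.line_to([*W["ball"],200],150)
tap("ball")
cv2.imwrite("pics/s3.png",cv2.resize(bot.camera("scene")[120:330,60:340,::-1],None,fx=2.5,fy=2.5,interpolation=cv2.INTER_CUBIC))
```

```text
ball 138 [474.7 -58.3 138.1] -0.1
ball 132 [474.6 -58.3 131.8] 0.8
ball 129 [474.6 -58.4 129. ] 2.4
ball 127.5 [474.7 -58.4 127.8] 5.3
ball 126.5 [474.8 -58.4 127. ] 8.0
[-1.4  0.6  7.2]
t 13.075
```

View pics/s3.png

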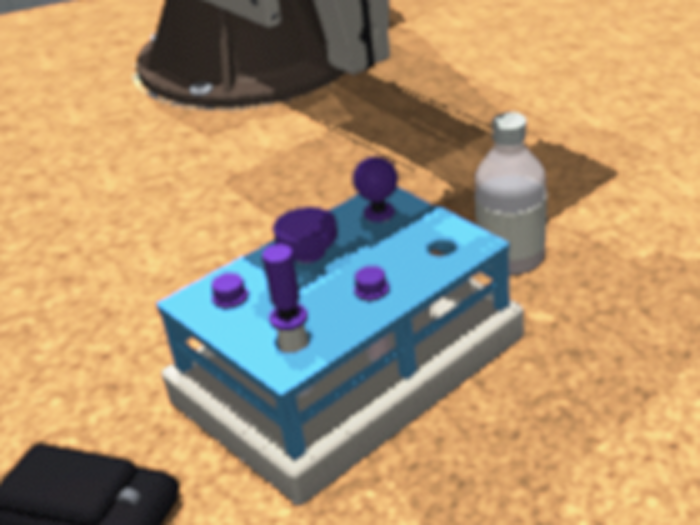

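The ball's collar is now on the rack at crop (378,213), and slim is still proud at (283,280). I press slim last.

Run:
```python
from h import *
bot.line_to([*W["slim"],200],150)
tap("slim")
bot.line_to([*W["slim"],250],150)
cv2.imwrite("pics/s4.png",cv2.resize(bot.camera("scene")[120:330,60:340,::-1],None,fx=2.5,fy=2.5,interpolation=cv2.INTER_CUBIC))
```

```text
slim 142 [ 570.3 -158.7  142.1] 0.5
slim 136 [ 570.2 -158.7  135.7] 0.9
slim 133 [ 570.4 -158.7  133.1] 3.9
slim 131.5 [ 570.4 -158.7  132. ] 5.4
slim 130.5 [ 570.5 -158.8  131.3] 8.6
[-2.   1.1  8.3]
t 18.15
```

View pics/s4.png

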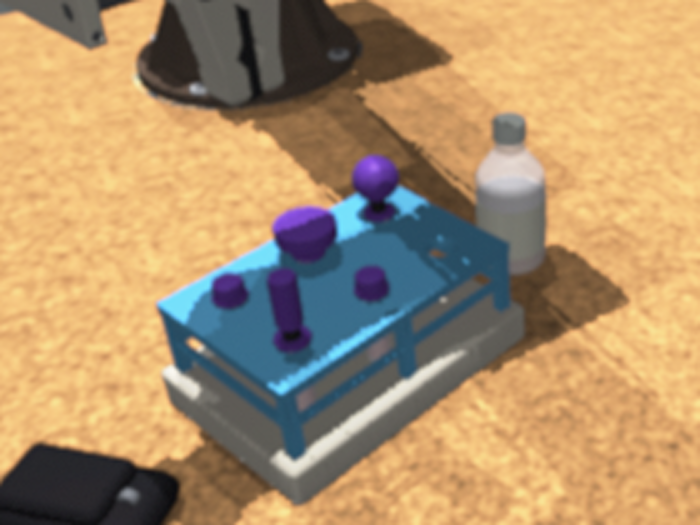

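The picture shows all three collars on the rack (slim's at crop (293,337)), the bottle and mouse where they were, and the arm clear.

```bash
python3 -c "
from plant import bot
print(bot.close_job())"
```

```text
the job is handed in; nothing more can be done
None
```

I tapped all three tubes home in the order wide, ball, slim, with under 9 N measured at each stop; the bottle and mouse were left untouched, the arm finished clear, and the job was handed in at about 18 s, though the hand-in call returned no verdict.

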